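Send an oyster to the rinse on a racking-prone shuttle

TASK

Lay the oyster knife that blocks the slideway on the black shucking board. Set the whole oyster from the light blue dish flat in the pocket of the blue shuttle tray, and only then slide the shuttle fully home and square against the yellow end stop; it racks and jams in its rails unless it is pushed at the middle of its rear bar. Leave the shells, tools, bottle and jar where they are.

Things in the scene. Friction and masses are not known exactly. Their poses are not given: they have to be found in the camera images.
- slideway: fixed slideway, white bed 325 x 270 mm, top 6 mm above the table, mouth at x = -160 mm. Origin on its centre line at table height; x = direction of the push, from the open mouth to the stop; z up. Aluminium rails, 26 mm high, 223 mm apart; lips on them (to |y| = 103 mm) keep the shuttle from being lifted out
- stop (a point): middle of the yellow end stop's face, at slideway x = +120 mm, 18 mm above the table; axes as the slideway. The stop is 30 mm high, 15 mm thick; a dark rinse pipe behind it (20 to 41 mm beyond the face) rises to 60 mm
- push (a point): middle of the rear face of the shuttle's upright rear bar (yellow spot on top), 32 mm above the table; x along the push, z up. Bar 8 mm thick, 184 mm across, top 16 mm above this point. The loose blue shuttle (about 450 g) is 110 mm long from this face forwards. Start: 120 to 150 mm behind the slideway's origin; home, touching the stop: slideway x = +10 mm. Sliding takes 1 to 4 N
- shoe (a point): point on the shuttle's underside, 55 mm ahead of the rear face, midway between its white shoes; axes as push. The shoes run between the rails with 1.5 mm play each side and are only 60 mm long, so a push more than about 30 mm off the middle can jam the shuttle; pushing it at the other side squares it again
- pocket (a point): centre of the floor of the shuttle's pocket (12 mm above the table); axes as push, 59 mm ahead of it. Pocket 92 mm (x) by 66 mm (y) inside, white ribs 6 mm high, 4 mm thick; the rear bar's inner face is 51 mm behind this centre, its top 36 mm above the pocket floor. The oyster fits only with its length along x, either way round
- oyster_c (a point): centre of the whole brown-grey oyster, half-way up; 76 mm long (its x), 50 mm wide (its y) with flat sides at the middle, 32 mm high, about 140 g. It lies flat in the light blue dish at any yaw, its underside 4 mm above the table. To set it down clear of the pocket's ribs keep fingertips over 6 mm above its underside
- knife_c (a point): centre of the wooden handle of the oyster knife; handle 90 (its x) x 22 x 22 mm, with a steel blade that runs a further 55 mm along +x (14 wide, 4 thick, at mid-height). 90 g. It lies on the slideway bed across the channel between shuttle and stop, blade to the left (+y), within 0.38 rad of square; the handle's centre is at least 55 mm from the stop and the shuttle's front edge
- board: fixed black shucking board, 200 mm (x) x 130 mm (y) x 16 mm thick; origin at the centre of its underside, at table height. It stands left or right of the slideway
- dish: fixed light blue dish on the other side, 220 mm (x) x 170 mm (y), floor 4 mm thick, rim 15 mm high, 4 mm wall; origin at the centre of its underside, at table height. The oyster lies in its half towards -x, the empty shells in its half towards +x
- halfshell1_c (a point): one of two empty flat half shells, pale grey, 43 x 36 x 6 mm, lying in the blue dish; centre of the thing or a point in it; a bystander to be left alone
- halfshell2_c (a point): the other empty half shell in the dish; centre of the thing or a point in it; a bystander to be left alone
- mallet_c (a point): hammer lying at the left side; centre of the thing or a point in it; a bystander to be left alone
- scrubber_c (a point): long brush lying at the right side; centre of the thing or a point in it; a bystander to be left alone
- rinse_bottle_c (a point): standing white bottle with blue cap, diameter 68, height 190 mm; centre of the thing or a point in it; a bystander to be left alone
- jar_c (a point): jar with red cap, diameter 72, height 85 mm; centre of the thing or a point in it; a bystander to be left alone
Mind the look-alikes: they are no part of the job. What is shaped like the part that bears push but turquoise is not meant.

How it is judged (in metres and radians):
On the way, in this order (a step that is already met when the one before it is completed fails the run):
1. the oyster sits in the shuttle's pocket, let go, while the shuttle is still more than 70 mm short of home (x of oyster_c in the frame of pocket between -0.012 and 0.012 m and y of oyster_c in the frame of pocket between -0.012 and 0.012 m and z of oyster_c in the frame of pocket between 0.01 and 0.021 m and x of push in the frame of slideway below -0.06 m and contact force between the fingers and oyster below 0.1 N), for 0.2 s.
2. the shuttle is home against the stop, square, with the oyster still in its pocket (x of push in the frame of slideway above 0.005 m and angle between the x axis of push and the x axis of slideway, either way round below 0.04 rad and x of oyster_c in the frame of pocket between -0.012 and 0.012 m and y of oyster_c in the frame of pocket between -0.012 and 0.012 m and z of oyster_c in the frame of pocket between 0.01 and 0.021 m), for 0.2 s.
At the end, for the whole second after the job is handed in: Shuttle within 5 mm of the stop and square to the rails within 0.04 rad; oyster flat in its pocket, centred within 12 mm each way; knife lying flat on the black board, its handle's centre at least 5 mm inside the edge; all at rest (all of step 2 and x of knife_c in the frame of board between -0.095 and 0.095 m and y of knife_c in the frame of board between -0.06 and 0.06 m and z of knife_c in the frame of board between 0.02 and 0.036 m and linear speed of each of shuttle, oyster, knife below 0.02 m/s); the robot touches nothing.
It fails at once if an empty half shell is shifted more than 40 mm (distance of any of halfshell1_c, halfshell2_c from where it was at the start of the episode above 0.04 m).
It fails at once if the hammer or the brush is shifted more than 40 mm (distance of any of mallet_c, scrubber_c from where it was at the start of the episode above 0.04 m).
It fails at once if the bottle or the jar is shifted more than 40 mm (distance of any of rinse_bottle_c, jar_c from where it was at the start of the episode above 0.04 m).
It also fails if it takes over 72 s, if anything falls off the work surface, if the arm or the gripper's body presses on something with over 40 N, if the wrist force passes 120 N, or if a joint passes its speed limit or range.

ROBOT

A 6-joint arm with a two-finger parallel gripper is mounted at the origin on the work surface. World frame = base frame: x ahead of the robot, y to its left, z up, the work surface at z = 0. Lengths are in m, angles in degrees, forces in N, time in s.
With the tool pointing down it reaches from about 0.25 to 0.725 m from the base axis. Payload 9.7 kg.
Tool frame: the origin (TCP) lies midway between the tips of the shut fingers; the grasp point (between the pads) lies 19 mm behind it; z points along the fingers, y is the line along which they close (so a half turn about z gives the same grasp; the last joint's range is limited). The gripper opens to 85 mm and grips with 20 to 120 N. Pads are 22 mm wide; open, the fingers measure 114 mm over their backs; the gripper's body (76 mm by 85 mm) begins 54 mm behind the grasp point. The pads swing forward as they close: fully open they stand 13 mm farther back than shut.
Start: joints at [66.692, 4.979, 10.078, 95.1, 0, 90], TCP at [0.218, 0.505, 0.231] pointing down, gripper open.
Joint ranges: [-179.16, 179.16], [-48.56, 103.87], [-65.8, 70.77], [-126.05, 130.52], [-82.76, 87.17], [-180, 180]. Speed limits (degrees/s): [127.2, 127.2, 147.25, 180, 180, 180].

INTERFACE

Orientations are given as [roll, pitch, yaw] about the fixed x, y, z axes, in that order (R = Rz(yaw) Ry(pitch) Rx(roll)).
In Python, from workcell import bot gives the robot as it stands. The module is installed in compiled form; this text tells all that it offers.
- The arm moves only by the tool send_rows, never from a script. Its argument "moves" is one flat list of numbers, 7 for each row, row after row: the shift along the world's x, y, z normalised to -1 to 1, where 1 is 0.025 m, then the turn, a rotation vector about the world's x, y, z normalised to -1 to 1, where 1 is 0.15 rad, then the closure, from -1 (fully open) to 1 (shut), so that 0 is half open. A call has 1 to 8 rows; each row shifts and turns the commanded pose from where the row before left it; what a row does not reach is not made up. A row lasts 1/8 s, in which the tool goes at most 62.5 mm and 10.7 degrees, less where a joint would pass 70% of its speed; a pose out of reach is approached as far as the arm can. A call with a number of a shift or a turn outside -1 to 1 is refused whole. A call with a gripper value outside its range is refused whole. The fingers move at their own pace and stop on an object; "squeeze" is the grip in N (left out, the last holds). Time passes only in rows, so rows that do not move let the fingers close. It gives the time, the measured TCP pose, the force, the opening and the grip force at its end, in the units of the state.
- bot.get_obs(): the state, without advancing time (a new reading comes with each control period).
- bot.camera(name): name is "scene" or "top"; returns a dict with "color" (384x512x3 uint8, red, green, blue), "camera_matrix" (3x3 intrinsics, pixels), "D" ([k1, k2, p1, p2, k3] as OpenCV has them; the pictures are not rectified), "R" (3x3) and "t" (3): a world point X has camera coordinates R X + t. Camera axes: x right, y down, z forward; pixel columns grow to the right and rows downward; lengths in m; the calibration is good to about 2 mm. A picture is of the moment at which its call begins. There is no depth.
- bot.job_done(): hands the job in; it is judged then, once.
Trained networks look in the newest picture that a camera, given by its name, has taken for a name from the list of things; names that differ only in an ending like _2 or _b are one class to them, and where a whole thing is asked for, a point or a joint stands for the part that bears it (a point fixed in the world has none). Each returns a list of dicts, best first, with "p" (0 to 1); they miss things now and then, are a little off and sometimes report something else, mostly with a low value. They report only what shows in the picture. A call takes as long as a camera call. They do not tell look-alikes from the thing itself.
- bot.boxes_of(camera, query): "extent" ([left, top, right, bottom] in pixels, round what is visible of it).
- bot.trace(camera, query): "region" (384x512 bool, what is visible of it) and "extent" ([left, top, right, bottom] in pixels, round what is visible of it).
- bot.landmark_of(camera, query): "pixel" ([column, row] in pixels: a listed point, or the origin of a listed thing).
The state is a dict: "time": time; "q": joint angles; "qd": joint speeds; "joint_efforts": joint torques, N m; "ee_pos": TCP position; "tcp_rot": TCP orientation; "wrist_force": force on the tool from outside, world axes, zero at the start; "torque": the same for the moment, N m; "opening": finger opening in m; "grasp_force": force on a finger pad.
Only numpy, scipy, OpenCV 4.12 (cv2) and the standard library are available. Lean on these libraries where they do the work, as an engineer would, in place of code of your own. Each camera call takes 0.05 s, during which the arm holds its last target. There are 200 camera calls.

## Working session

There is one attempt and no reset: what is moved stays moved. The work goes in short steps, Python scripts to look and compute and a tool call to move; the robot and the scene stay as the last step left them, time stands still between calls to the robot, and variables do not carry over. Pictures are saved under pics/ and viewed, at most 10 in all, crops included, and the job is handed in when it is done.

Besides the shell and the picture viewer there is one more tool, called in YAML: its name, and indented under it one key for each argument. send_rows: Moves the arm, as the interface text tells. Its arguments: {"type":"object","properties":{"moves":{"type":"array"},"squeeze":{"type":"number"}},"required":["moves"]}

```bash
mkdir -p pics
cat > h.py <<'E'
from workcell import bot
import numpy as np, cv2
def cam(n,save=None):
    c=bot.camera(n)
    if save: cv2.imwrite('pics/'+save,cv2.cvtColor(c['color'],cv2.COLOR_RGB2BGR))
    return c
def w(c,px,z):
    """pixel(s) -> world xy at height z"""
    p=cv2.undistortPoints(np.array(px,float).reshape(-1,1,2),np.array(c['camera_matrix']),np.array(c['D']))[:,0]
    R=np.array(c['R']);t=np.array(c['t']).ravel()
    d=np.c_[p,np.ones(len(p))]@R; o=-R.T@t
    return (o+d*((z-o[2])/d[:,2])[:,None])[:,:2]
def proj(c,X):
    r,_=cv2.Rodrigues(np.array(c['R'])); return cv2.projectPoints(np.array(X,float).reshape(-1,1,3),r,np.array(c['t'],float),np.array(c['camera_matrix']),np.array(c['D']))[0][:,0]
E
python3 - <<'E'
from h import *
np.set_printoptions(precision=3,suppress=True)
for n in('top','scene'):
    c=cam(n,n+'0.png')
    print(n,-np.array(c['R']).T@np.array(c['t']).ravel())
    for q,z in dict(slideway=0,stop=.018,push=.032,pocket=.012,oyster_c=.02,knife_c=.017,board=0,dish=0,halfshell1_c=.007,mallet_c=.015,scrubber_c=.015,rinse_bottle_c=.09,jar_c=.04).items():
        for r in bot.landmark_of(n,q)[:3]: print(q,round(r['p'],2),np.array(r['pixel']),w(c,r['pixel'],z)[0])
print(bot.get_obs())
E
```

```text
top [0.34  0.012 1.816]
slideway 0.57 [258.6 163.3] [0.605 0.01 ]
slideway 0.27 [339.4 201.7] [ 0.443 -0.351]
slideway 0.18 [189.5 192.5] [0.469 0.312]
stop 0.83 [263.3 134.3] [ 0.732 -0.008]
push 0.83 [191.4 265.4] [0.153 0.29 ]
push 0.68 [196.1 129.2] [0.746 0.288]
push 0.59 [250.9 190.2] [0.483 0.041]
pocket 0.8 [185.7 261. ] [0.169 0.318]
pocket 0.74 [130.5 199.3] [0.433 0.573]
pocket 0.63 [254.2 178.4] [0.536 0.028]
oyster_c 0.45 [188.2 192.8] [0.466 0.315]
knife_c 0.74 [263.2 148.5] [ 0.669 -0.009]
knife_c 0.2 [381.5 178.5] [ 0.549 -0.536]
board 0.65 [340.6 198.5] [ 0.457 -0.356]
board 0.25 [256.7 175.2] [0.552 0.017]
dish 0.93 [186.9 189.4] [0.483 0.324]
halfshell1_c 0.55 [180.9 174. ] [0.55  0.352]
mallet_c 0.95 [132.  201.2] [0.424 0.565]
scrubber_c 0.76 [386.  178.5] [ 0.549 -0.557]
rinse_bottle_c 0.61 [329.  132.8] [ 0.73  -0.287]
jar_c 0.69 [198.3 129. ] [0.746 0.277]
jar_c 0.53 [187.3 188.9] [0.482 0.316]
jar_c 0.34 [129.4 199.6] [0.43  0.569]
scene [1.166 0.366 1.471]
slideway 0.93 [230.6 243.4] [0.605 0.013]
slideway 0.44 [163.9 161.8] [ 0.435 -0.358]
stop 0.56 [207.3 
[... 515 characters left out ...]
1 [330.9 279. ] [0.568 0.355]
mallet_c 0.91 [415.3 269.7] [0.417 0.582]
mallet_c 0.61 [335.4 244.7] [0.455 0.322]
scrubber_c 0.74 [104.3 164.1] [ 0.551 -0.536]
rinse_bottle_c 0.91 [127.1 223.1] [ 0.732 -0.291]
jar_c 0.77 [286.5 315.6] [0.749 0.283]
{'time': 1.4, 'q': array([66.694,  4.979, 10.077, 95.099, -0.002, 89.999]), 'qd': array([ 0.034, -0.031,  0.083, -0.07 , -0.071,  0.025]), 'joint_efforts': array([ -0.001, -52.009,  46.486,   0.002,  -0.   ,   0.   ]), 'ee_pos': array([0.218, 0.505, 0.231]), 'tcp_rot': array([-180.   ,    0.002,  156.695]), 'wrist_force': array([ 0.038,  0.168, -0.914]), 'torque': array([-0.015, -0.035,  0.027]), 'grasp_force': 0.0, 'opening': 0.08536969210207221}
```

View pics/top0.png

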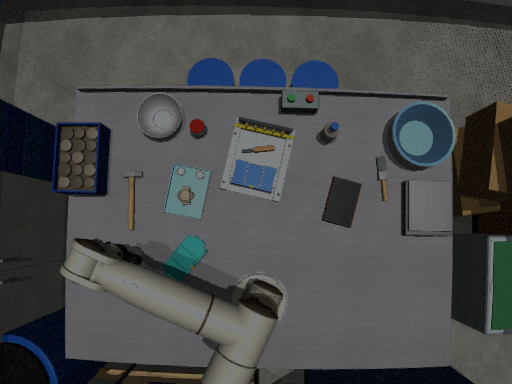

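View pics/scene0.png

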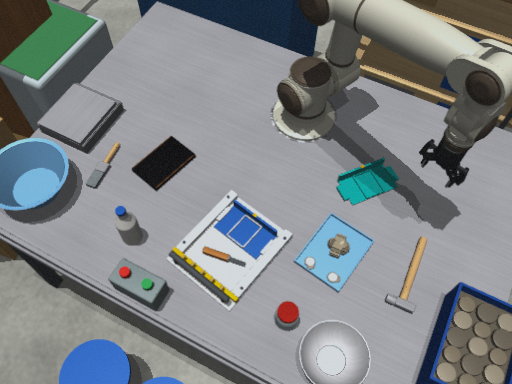

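The top view shows the blue shuttle at about (254,177) in the slideway and the knife at (258,149). The oyster is at (186,196) in the light blue dish, with the shells at (180,172) and (201,175). The black board is at (341,202), and the turquoise look-alike tray is at (186,258). Candidates:
- **Shuttle:** blue (254,177) or turquoise (186,258). I choose blue.
- **Knife:** orange-handled knife (258,149), scrubber (382,178) or hammer (131,200). I choose (258,149).
- **Oyster:** (186,196) in the dish, or the pile at (78,158). I choose the dish.

I'll check these choices in a close crop.

Run:
```python
from h import *
np.set_printoptions(precision=3,suppress=True)
c=cam('top');a=cv2.resize(c['color'][110:215,155:365],None,fx=3.8,fy=3.8,interpolation=3)
d=cam('scene');b=cv2.resize(d['color'][185:310,160:385],None,fx=3.5,fy=3.5,interpolation=3)
cv2.imwrite('pics/ct.png',a[...,::-1]);cv2.imwrite('pics/cs.png',b[...,::-1])
for n,k in(('top',c),('scene',d)):
  for q,z in dict(slideway=.006,board=.016,dish=.015,oyster_c=.02,knife_c=.017,push=.02).items():
    for r in bot.trace(n,q)[:2]:
      m=r['region'].astype(np.uint8); ys,xs=np.nonzero(m)
      if len(xs)<20: continue
      P=w(k,np.c_[xs,ys],z).astype(np.float32)
      (cx,s,an)=cv2.minAreaRect(P*1000); print(n,q,round(r['p'],2),r['extent'],'rect',np.array(cx),np.array(s),round(an,1))
```

```text
top slideway 0.69 [220.9, 118.3, 294.4, 199.5] rect [627.936  15.514] [274.981 333.591] 78.1
top board 0.84 [325.3, 177.3, 361.0, 225.7] rect [ 441.764 -356.009] [132.768 203.999] 76.4
top dish 0.66 [162.3, 162.4, 208.9, 220.7] rect [475.533 320.987] [175.693 223.461] 80.1
top oyster_c 0.47 [179.9, 184.7, 192.6, 204.8] rect [454.26  323.959] [71.787 70.989] 46.4
top knife_c 0.62 [239.3, 147.1, 269.4, 151.5] rect [665.735  20.591] [ 19.876 128.442] 5.1
top push 0.87 [231.3, 161.5, 278.2, 193.5] rect [548.009  31.948] [205.695 112.581] 76.4
top push 0.79 [163.7, 235.5, 208.0, 281.5] rect [182.291 323.832] [111.688 216.74 ] 49.0
scene slideway 0.81 [169.2, 187.0, 293.2, 309.5] rect [618.309  15.715] [279.188 334.255] 78.0
scene board 0.88 [133.7, 134.4, 196.4, 192.0] rect [ 443.59 -350.1 ] [136.98  202.759] 75.8
scene dish 0.9 [292.1, 215.6, 373.4, 293.7] rect [478.039 325.958] [169.348 224.735] 80.4
scene oyster_c 0.69 [324.3, 230.2, 348.6, 257.9] rect [456.427 328.295] [72.259 80.884] 54.8
scene oyster_c 0.42 [213.0, 200.7, 278.4, 259.4] rect [546.144  33.303] [204.084 130.473] 77.4
scene knife_c 0.76 [198.2, 249.6, 242.1, 266.7] rect [664.827  16.139] [ 27.018 141.796] 7.3
scene push 0.6 [334.7, 157.2, 395.7, 204.6] rect [181.792 323.492] [128.601 221.885] 51.2
scene push 0.59 [211.1, 200.8, 279.1, 257.4] rect [543.548  33.582] [204.264 126.176] 78.2
```

View pics/ct.png

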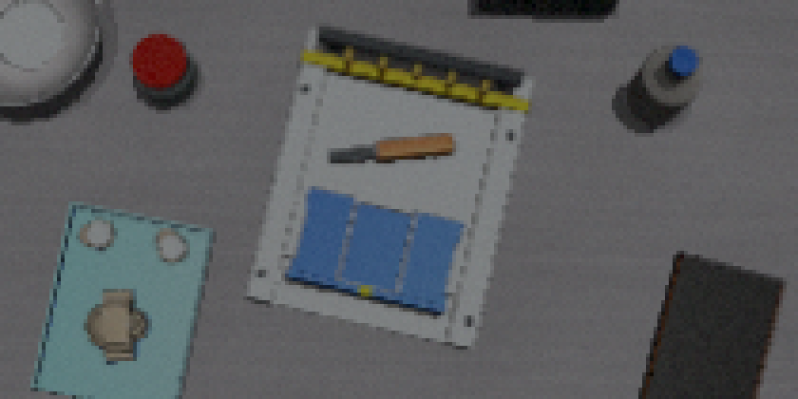

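View pics/cs.png

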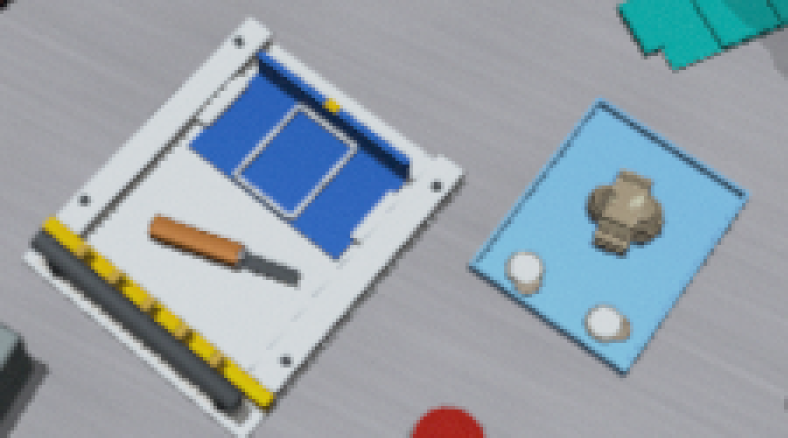

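The crops confirm the choice: the blue shuttle with the yellow spot, the orange-handled knife with its blade to the left, and the oyster in the dish. The oyster's long axis isn't clear, so I'll rectify the image to metric scale.

Run:
```python
from h import *
out=[]
g=np.arange(-60,60,.3)/1000
for n in('top','scene'):
  c=cam(n); row=[]
  for (cx,cy,z) in((.456,.322,.022),):
    X,Y=np.meshgrid(-g+cy,-g+cx)  # cols: -y, rows: -x
    uv=proj(c,np.stack([Y,X,np.full_like(X,z)],-1)).reshape(400,400,2).astype(np.float32)
    im=cv2.remap(c['color'],uv[...,0],uv[...,1],cv2.INTER_CUBIC)
    im=np.clip(im.astype(float)*1.5,0,255).astype(np.uint8).copy()
    for k in range(0,400,33): 
        im[k,::6]=255; im[::6,k]=255
    row.append(im)
  out.append(row[0])
cv2.imwrite('pics/rect.png',np.hstack(out)[...,::-1])
```

```text
(no output)
```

View pics/rect.png

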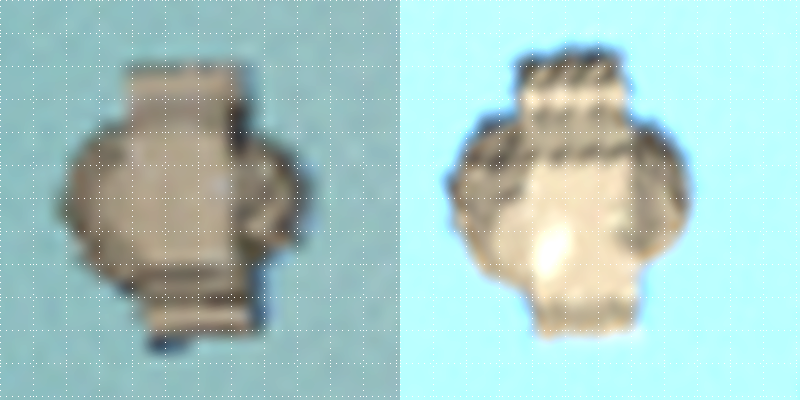

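send_rows:
  moves: [0.857, -0.983, -0.19, 0, 0, -0.334, 0, 0.857, -0.983, -0.19, 0, 0, -0.334, 0, 0.857, -0.983, -0.19, 0, 0, -0.334, 0, 0.857, -0.983, -0.19, 0, 0, -0.334, 0, 0.857, -0.983, -0.19, 0, 0, -0.334, 0, 0.857, -0.983, -0.19, 0, 0, -0.334, 0, 0.857, -0.983, -0.19, 0, 0, -0.334, 0]
  squeeze: 40

```text
time: 3.08
ee_pos: [0.3682, 0.3322, 0.198]
tcp_rot: [180.0, 0.0, 136.5]
wrist_force: [0.3, -0.1, -0.4]
opening: 0.0425
grasp_force: 0.0
```

send_rows:
  moves: [0.857, -0.983, -0.19, 0, 0, -0.334, 0, 0.857, -0.983, -0.19, 0, 0, -0.334, 0, 0.857, -0.983, -0.19, 0, 0, -0.334, 0, 0.857, -0.983, -0.19, 0, 0, -0.334, 0, 0.857, -0.983, -0.19, 0, 0, -0.334, 0, 0.857, -0.983, -0.19, 0, 0, -0.334, 0, 0.857, -0.983, -0.19, 0, 0, -0.334, 0]

```text
time: 3.95
ee_pos: [0.5182, 0.1602, 0.1647]
tcp_rot: [180.0, 0.0, 116.4]
wrist_force: [0.1, 0.1, 0.7]
opening: 0.0427
grasp_force: 0.0
```

send_rows:
  moves: [0.857, -0.983, -0.19, 0, 0, -0.334, 0, 0.857, -0.983, -0.19, 0, 0, -0.334, 0, 0.857, -0.983, -0.19, 0, 0, -0.334, 0, 0.857, -0.983, -0.19, 0, 0, -0.334, 0, 0.857, -0.983, -0.19, 0, 0, -0.334, 0, 0.857, -0.983, -0.19, 0, 0, -0.334, 0, 0.857, -0.983, -0.19, 0, 0, -0.334, 0, 0, 0, 0, 0, 0, 0, 0]

```text
time: 4.95
ee_pos: [0.6681, -0.0126, 0.1302]
tcp_rot: [-179.9, -0.0, 96.3]
wrist_force: [-0.3, 0.3, 0.1]
opening: 0.0423
grasp_force: 0.0
```

send_rows:
  moves: [0, 0, -1, 0, 0, 0, 0, 0, 0, -1, 0, 0, 0, 0, 0, 0, -1, 0, 0, 0, 0, 0, 0, -0.9, 0, 0, 0, 0, 0, 0, -0.9, 0, 0, 0, 0, 0, 0, 0, 0, 0, 0, 0]

```text
time: 5.7
ee_pos: [0.666, -0.0103, 0.0099]
tcp_rot: [-179.8, -0.0, 96.5]
wrist_force: [-0.3, 0.6, -0.3]
opening: 0.0428
grasp_force: 0.0
```

send_rows:
  moves: [0, 0, 0, 0, 0, 0, 1, 0, 0, 0, 0, 0, 0, 1, 0, 0, 0, 0, 0, 0, 1, 0, 0, 0, 0, 0, 0, 1]

```text
time: 6.2
ee_pos: [0.6683, -0.0108, 0.0131]
tcp_rot: [179.9, -0.0, 96.4]
wrist_force: [-1.3, 1.0, 6.3]
opening: 0.021
grasp_force: 40.0
```

send_rows:
  moves: [0, 0, 1, 0, 0, 0, 1, 0, 0, 1, 0, 0, 0, 1, 0, 0, 1, 0, 0, 0, 1, 0, 0, 1, 0, 0, 0, 1]

```text
time: 6.7
ee_pos: [0.6675, -0.011, 0.1126]
tcp_rot: [180.0, 0.0, 96.4]
wrist_force: [-0.2, -0.8, -0.8]
opening: 0.0213
grasp_force: 39.2
```

send_rows:
  moves: [-0.643, -0.977, 0, 0, 0, -0.17, 1, -0.643, -0.977, 0, 0, 0, -0.17, 1, -0.643, -0.977, 0, 0, 0, -0.17, 1, -0.643, -0.977, 0, 0, 0, -0.17, 1, -0.643, -0.977, 0, 0, 0, -0.17, 1, -0.643, -0.977, 0, 0, 0, -0.17, 1, -0.643, -0.977, 0, 0, 0, -0.17, 1]

```text
time: 7.58
ee_pos: [0.5544, -0.1828, 0.1118]
tcp_rot: [180.0, 0.0, 86.1]
wrist_force: [-1.0, 0.8, -1.2]
opening: 0.0209
grasp_force: 39.3
```

send_rows:
  moves: [-0.643, -0.977, 0, 0, 0, -0.17, 1, -0.643, -0.977, 0, 0, 0, -0.17, 1, -0.643, -0.977, 0, 0, 0, -0.17, 1, -0.643, -0.977, 0, 0, 0, -0.17, 1, -0.643, -0.977, 0, 0, 0, -0.17, 1, -0.643, -0.977, 0, 0, 0, -0.17, 1, -0.643, -0.977, 0, 0, 0, -0.17, 1, 0, 0, 0, 0, 0, 0, 1]

```text
time: 8.57
ee_pos: [0.4415, -0.3542, 0.1117]
tcp_rot: [180.0, 0.0, 75.8]
wrist_force: [0.3, 0.7, -1.2]
opening: 0.0208
grasp_force: 39.3
```

send_rows:
  moves: [0, 0, -1, 0, 0, 0, 1, 0, 0, -1, 0, 0, 0, 1, 0, 0, -1, 0, 0, 0, 1, 0, 0, -0.4, 0, 0, 0, 1, 0, 0, 0, 0, 0, 0, 1]

```text
time: 9.2
ee_pos: [0.4425, -0.3524, 0.0264]
tcp_rot: [-180.0, -0.0, 76.0]
wrist_force: [-0.0, -0.1, -0.6]
opening: 0.0212
grasp_force: 39.3
```

send_rows:
  moves: [0, 0, -0.08, 0, 0, 0, 1, 0, 0, -0.06, 0, 0, 0, 1]

```text
time: 9.45
ee_pos: [0.4429, -0.3532, 0.0239]
tcp_rot: [179.9, 0.0, 76.0]
wrist_force: [-0.0, -0.2, -1.0]
opening: 0.0207
grasp_force: 39.3
```

send_rows:
  moves: [0, 0, 0, 0, 0, 0, 0, 0, 0, 0, 0, 0, 0, 0, 0, 0, 0.6, 0, 0, 0, 0, 0, 0, 1, 0, 0, 0, 0, 0, 0, 1, 0, 0, 0, -1, 0, 0, 1, 0, 0, 0, -1]

```text
time: 10.2
ee_pos: [0.4426, -0.353, 0.1152]
tcp_rot: [179.9, 0.0, 76.0]
wrist_force: [-0.7, 0.2, 0.4]
opening: 0.077
grasp_force: 0.0
```

Run:
```python
from h import *
np.set_printoptions(precision=4,suppress=True)
for n in('top','scene'):
  c=cam(n)
  for q,z in dict(knife_c=.027,stop=.018,push=.032,pocket=.012,slideway=0).items():
    for r in bot.landmark_of(n,q)[:3]: print(n,q,round(r['p'],2),w(c,r['pixel'],z)[0])
  # shuttle colour: saturated blue near slideway; yellow stop & spot
  hsv=cv2.cvtColor(c['color'],cv2.COLOR_RGB2HSV)
  m=cv2.inRange(hsv,(105,120,40),(120,255,255)); uv=proj(c,[[.545,.03,.012]])[0]
  mm=np.zeros_like(m); x,y=uv.astype(int); mm[y-40:y+40,x-45:x+45]=m[y-40:y+40,x-45:x+45]
  ys,xs=np.nonzero(mm); P=w(c,np.c_[xs,ys],.012).astype(np.float32)*1000
  print('shuttle',cv2.minAreaRect(P))
  m=cv2.inRange(hsv,(22,120,60),(35,255,255)); 
  k,l,s,ce=cv2.connectedComponentsWithStats(m)
  for i in range(1,k):
    if s[i,4]>2: 
      ys,xs=np.nonzero(l==i); P=w(c,np.c_[xs,ys],.03).astype(np.float32)*1000
      print('yel',s[i],w(c,ce[i],.048)[0],w(c,ce[i],.03)[0],cv2.minAreaRect(P)[1:])
```

```text
top knife_c 0.62 [ 0.4476 -0.3359]
top stop 0.63 [0.7325 0.0009]
top push 0.61 [0.4823 0.0357]
top push 0.6 [0.1456 0.2859]
top pocket 0.98 [0.547  0.0259]
top pocket 0.72 [0.1788 0.3285]
top slideway 0.62 [0.5979 0.0201]
shuttle ((547.5682983398438, 31.618881225585938), (180.48435974121094, 107.12577056884766), 77.89051818847656)
yel [235 123  59  16 249] [ 0.7425 -0.0104] [ 0.7466 -0.0106] ((263.07489013671875, 27.170455932617188), 78.18004608154297)
yel [250 186   2   2   4] [0.4972 0.0427] [0.4988 0.043 ] ((4.351537704467773, 4.330380916595459), 1.3048179149627686)
yel [191 266   3   3   7] [0.1477 0.2856] [0.1458 0.2884] ((8.606924057006836, 8.696015357971191), 1.6926014423370361)
scene knife_c 0.5 [ 0.442  -0.3631]
scene stop 0.86 [0.7383 0.0066]
scene stop 0.72 [0.5479 0.0314]
scene push 0.96 [0.1454 0.2879]
scene pocket 0.76 [0.1994 0.3474]
scene pocket 0.73 [ 0.7315 -0.0018]
scene pocket 0.64 [0.5538 0.0368]
scene slideway 0.82 [0.6028 0.014 ]
scene slideway 0.68 [0.443  0.3185]
shuttle ((538.2318115234375, 29.11011505126953), (196.69271850585938, 123.06946563720703), 78.0379638671875)
yel [360 165   4   3   9] [0.1491 0.2899] [0.1362 0.289 ] ((8.503399848937988, 11.229879379272461), 27.87807846069336)
yel [253 213   4   4  11] [0.4965 0.0446] [0.488  0.0405] ((12.864877700805664, 7.551413059234619), 69.10205841064453)
yel [172 247  66  55 381] [0.7518 0.0058] [0.7466 0.0013] ((269.9527587890625, 15.998855590820312), 78.13109588623047)
```

Run:
```python
from h import *
o=bot.get_obs();print(o['q'],o['tcp_rot'])
np.set_printoptions(precision=4,suppress=True)
for n,k in(('top',8),('scene',10)):
  c=cam(n);hsv=cv2.cvtColor(c['color'],cv2.COLOR_RGB2HSV)
  x,y=proj(c,[[.456,.325,.015]])[0].astype(int)
  print(n); print(hsv[y-13:y+14,x-12:x+13,0])
```

```text
[-3.85723393e+01  6.46197358e+00 -1.44232622e+00  8.21418747e+01
  2.96981959e-03  6.54692508e+01] [-1.79959226e+02 -2.18725405e-02  7.59584010e+01]
top
[[ 90  91  92  91  93  91  91  91  90  92  93  92  92  90  90  91  91  92
   91  91  88  90  90  91  91]
 [ 92  92  91  92  90  91  90  90  91  91  93  91  94  91  92  93  91  90
   92  91  91  90  92  91  92]
 [ 91  91  92  89  92  91  91  91  92  92  91  90  92  90  91  92  93  92
   90  92  89  92  90  93  89]
 [ 92  91  90  91  91  92  93  91  91  91  90  91  90  90  92  91  90  94
   92  93  91  90  91  90  93]
 [ 90  90  92  89  92  92  91  89  90  82  72  77  69  37  48  35  90  97
   91  91  89  92  92  92  91]
 [ 92  90  91  94  92  91  91  91  89  30  20  20  20  17  20  20  20  96
   93  91  91  90  90  93  92]
 [ 91  92  91  93  92  91  93  91  90  24  17  22  18  19  22  21  24  98
   93  89  91  93  90  91  89]
 [ 91  91  92  90  90  92  88  90  89  19  19  16  20  20  18  23  13  95
   90  91  91  93  92  89  91]
 [ 91  91  89  91  92  91  92  86  78  20  20  21  18  18  20  21  45  96
   89  91  91  91  92  92  93]
 [
[... 4030 characters left out ...]
20  21  21  20  21  20  21  21  19  17
   21  18  19  19  21 104 102]
 [100 100 100 100 101 101  34  21  20  21  20  20  21  20  20  21  22  16
   19  21  21 110 102 102 100]
 [100 100 100 100 103 103  24  21  20  22  20  21  21  19  20  26 102 102
  104 105 102 102 102 100 100]
 [ 99 100 100 100 101 102 102 104  23  19  19  21  19  21  23  97 102 102
  102 102 102 100 100 100 100]
 [100 100 100  99 100  99 101 101 102  98  36  26  18  20  95 102 102 100
  100 100 100 100 100 100 100]
 [100 100 100 100 100  99 100 100 102 102 101 103 106  40 103 102 100 100
  100 100 100 100 100 100 100]
 [100  99 100 100 100 100  99 100 100  99 100 101 102 102 102 101 100 100
  100 100 100  99 100 100 100]]
```

send_rows:
  moves: [0.018, 0.971, 0, 0, 0, 0.453, -1, 0.018, 0.971, 0, 0, 0, 0.453, -1, 0.018, 0.971, 0, 0, 0, 0.453, -1, 0.018, 0.971, 0, 0, 0, 0.453, -1, 0.018, 0.971, 0, 0, 0, 0.453, -1, 0.018, 0.971, 0, 0, 0, 0.453, -1, 0.018, 0.971, 0, 0, 0, 0.453, -1]

```text
time: 11.78
ee_pos: [0.4453, -0.1808, 0.1132]
tcp_rot: [180.0, 0.0, 103.5]
wrist_force: [0.4, 0.3, -0.4]
opening: 0.0855
grasp_force: 0.0
```

send_rows:
  moves: [0.018, 0.971, 0, 0, 0, 0.453, -1, 0.018, 0.971, 0, 0, 0, 0.453, -1, 0.018, 0.971, 0, 0, 0, 0.453, -1, 0.018, 0.971, 0, 0, 0, 0.453, -1, 0.018, 0.971, 0, 0, 0, 0.453, -1, 0.018, 0.971, 0, 0, 0, 0.453, -1, 0.018, 0.971, 0, 0, 0, 0.453, -1]

```text
time: 12.65
ee_pos: [0.448, -0.0112, 0.1132]
tcp_rot: [180.0, 0.0, 130.8]
wrist_force: [0.2, -0.2, 0.2]
opening: 0.0857
grasp_force: 0.0
```

send_rows:
  moves: [0.018, 0.971, 0, 0, 0, 0.453, -1, 0.018, 0.971, 0, 0, 0, 0.453, -1, 0.018, 0.971, 0, 0, 0, 0.453, -1, 0.018, 0.971, 0, 0, 0, 0.453, -1, 0.018, 0.971, 0, 0, 0, 0.453, -1, 0.018, 0.971, 0, 0, 0, 0.453, -1, 0.018, 0.971, 0, 0, 0, 0.453, -1]

```text
time: 13.52
ee_pos: [0.4508, 0.1586, 0.1132]
tcp_rot: [180.0, 0.0, 158.0]
wrist_force: [-0.1, -0.6, -0.1]
opening: 0.0856
grasp_force: 0.0
```

send_rows:
  moves: [0.018, 0.971, 0, 0, 0, 0.453, -1, 0.018, 0.971, 0, 0, 0, 0.453, -1, 0.018, 0.971, 0, 0, 0, 0.453, -1, 0.018, 0.971, 0, 0, 0, 0.453, -1, 0.018, 0.971, 0, 0, 0, 0.453, -1, 0.018, 0.971, 0, 0, 0, 0.453, -1, 0.018, 0.971, 0, 0, 0, 0.453, -1, 0, 0, 0, 0, 0, 0, -1]

```text
time: 14.52
ee_pos: [0.4546, 0.3285, 0.1128]
tcp_rot: [-180.0, -0.0, -174.8]
wrist_force: [-0.4, -0.6, -0.3]
opening: 0.0854
grasp_force: 0.0
```

send_rows:
  moves: [0, 0, -0.9, 0, 0, 0, -1, 0, 0, -0.9, 0, 0, 0, -1, 0, 0, -0.9, 0, 0, 0, -1, 0, 0, -0.9, 0, 0, 0, -1, 0, 0, -0.6, 0, 0, 0, -1, 0, 0, 0, 0, 0, 0, -1]

```text
time: 15.28
ee_pos: [0.4545, 0.3262, 0.0071]
tcp_rot: [-179.9, -0.1, -175.0]
wrist_force: [-0.9, 0.4, 1.1]
opening: 0.0854
grasp_force: 0.0
```

send_rows:
  moves: [0, 0, 0, 0, 0, 0, -0.3, 0, 0, 0, 0, 0, 0, 0.3, 0, 0, 0, 0, 0, 0, 1, 0, 0, 0, 0, 0, 0, 1, 0, 0, 0, 0, 0, 0, 1]
  squeeze: 25

```text
time: 15.9
ee_pos: [0.4556, 0.3271, 0.009]
tcp_rot: [180.0, 0.1, -175.0]
wrist_force: [-0.0, -0.7, 5.2]
opening: 0.0749
grasp_force: 30.4
```

send_rows:
  moves: [0, 0, 0, 0, 0, 0, -1, 0, 0, 0, 0, 0, 0, -1, 0, 0, 1, 0, 0, 0, -1, 0, 0, 1, 0, 0, 0, -1, 0, 0, 1, 0, 0, -0.952, -1, 0, 0, 0, 0, 0, -0.952, -1, 0, 0, 0, 0, 0, -0.952, -1, 0, 0, 0, 0, 0, -0.952, -1]

```text
time: 16.9
ee_pos: [0.455, 0.3267, 0.0828]
tcp_rot: [-180.0, -0.0, 152.0]
wrist_force: [-0.3, -0.2, 0.0]
opening: 0.0854
grasp_force: 0.0
```

send_rows:
  moves: [0, 0, 0, 0, 0, -0.952, -1, 0, 0, 0, 0, 0, -0.952, -1, 0, 0, 0, 0, 0, -0.952, -1, 0, 0, 0, 0, 0, -0.952, -1, 0, 0, 0, 0, 0, -0.952, -1, 0, 0, 0, 0, 0, -0.952, -1, 0, 0, 0, 0, 0, -0.952, -1, 0, 0, 0, 0, 0, 0, -1]

```text
time: 17.9
ee_pos: [0.455, 0.3267, 0.0828]
tcp_rot: [-180.0, 0.0, 95.0]
wrist_force: [-0.4, -0.0, 0.6]
opening: 0.0857
grasp_force: 0.0
```

Run:
```python
from h import *
o=bot.get_obs();print(o['time'],o['q'],o['tcp_rot'],o['ee_pos'])
out=[]
g=np.arange(-60,60,.3)/1000
for n in('top','scene'):
  c=cam(n)
  X,Y=np.meshgrid(-g+.327,-g+.455)
  uv=proj(c,np.stack([Y,X,np.full_like(X,.022)],-1)).reshape(400,400,2).astype(np.float32)
  im=cv2.remap(c['color'],uv[...,0],uv[...,1],cv2.INTER_CUBIC)
  im=np.clip(im.astype(float)*1.4,0,255).astype(np.uint8).copy(); im[200,::6]=255; im[::6,200]=255
  out.append(im)
cv2.imwrite('pics/rect2.png',np.hstack(out)[...,::-1])
```

```text
17.9 [ 3.56814506e+01  6.07306038e+00 -5.16081041e+00  7.87923904e+01
  1.27077145e-03  1.20658652e+02] [-1.79976762e+02  1.22980191e-02  9.50228008e+01] [0.45498341 0.32672322 0.08278107]
```

View pics/rect2.png

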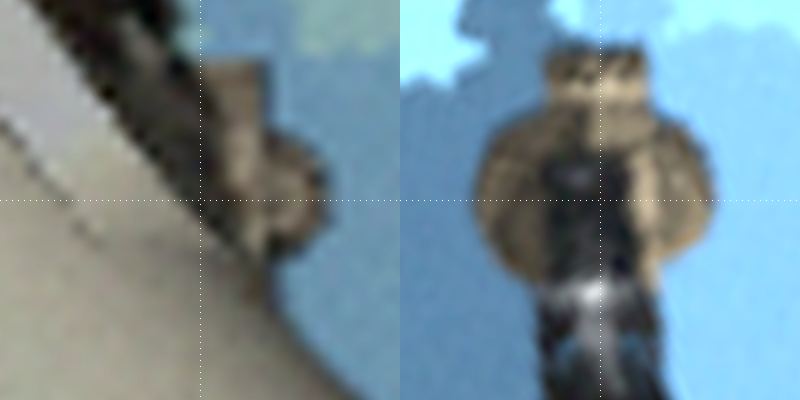

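The box-shaped part runs along world x and the round lobes along y; the grasp measured 75 mm across y. I'll measure across x before deciding which way round it goes.

send_rows:
  moves: [0, 0, -0.8, 0, 0, 0, -1, 0, 0, -0.8, 0, 0, 0, -1, 0, 0, -0.6, 0, 0, 0, -1, 0, 0, -0.3, 0, 0, 0, -1, 0, 0, -0.3, 0, 0, 0, -1, 0, 0, 0, 0, 0, 0, -1]

```text
time: 18.75
ee_pos: [0.455, 0.3267, 0.0128]
tcp_rot: [-180.0, 0.0, 95.0]
wrist_force: [0.1, 0.2, 0.2]
opening: 0.0854
grasp_force: 0.0
```

send_rows:
  moves: [0, 0, -0.2, 0, 0, 0, -0.7, 0, 0, 0, 0, 0, 0, -0.3, 0, 0, 0, 0, 0, 0, 0.3, 0, 0, 0, 0, 0, 0, 0.6, 0, 0, 0, 0, 0, 0, 1]
  squeeze: 25

```text
time: 19.38
ee_pos: [0.4552, 0.3269, 0.0083]
tcp_rot: [180.0, -0.0, 95.0]
wrist_force: [0.2, -0.1, 1.3]
opening: 0.0494
grasp_force: 26.6
```

The opening across x is 49 mm, so those are the flat sides. The oyster's length therefore lies along world y, and the grasp is right. Lifting and carrying it to the pocket.

send_rows:
  moves: [0, 0, 0.6, 0, 0, 0, 1, 0, 0, 1, 0, 0, 0, 1, 0, 0, 1, 0, 0, 0, 1, 0, 0, 1, 0, 0, 0, 1, 0, 0, 0, 0, 0, 0, 1]
  squeeze: 35

```text
time: 20.0
ee_pos: [0.4561, 0.3275, 0.1006]
tcp_rot: [179.8, -0.1, 95.0]
wrist_force: [1.2, 0.2, -1.5]
opening: 0.0494
grasp_force: 37.5
```

send_rows:
  moves: [0.294, -0.907, 0, 0, 0, 0.654, 1, 0.294, -0.907, 0, 0, 0, 0.654, 1, 0.294, -0.907, 0, 0, 0, 0.654, 1, 0.294, -0.907, 0, 0, 0, 0.654, 1, 0.294, -0.907, 0, 0, 0, 0.654, 1, 0.294, -0.907, 0, 0, 0, 0.654, 1, 0.294, -0.907, 0, 0, 0, 0.654, 1]

```text
time: 20.88
ee_pos: [0.5062, 0.1671, 0.0969]
tcp_rot: [-179.9, -0.0, 134.5]
wrist_force: [-0.9, 0.4, -1.9]
opening: 0.0495
grasp_force: 37.6
```

send_rows:
  moves: [0.294, -0.907, 0, 0, 0, 0.654, 1, 0.294, -0.907, 0, 0, 0, 0.654, 1, 0.294, -0.907, 0, 0, 0, 0.654, 1, 0.294, -0.907, 0, 0, 0, 0.654, 1, 0.294, -0.907, 0, 0, 0, 0.654, 1, 0.294, -0.907, 0, 0, 0, 0.654, 1, 0, 0, 0, 0, 0, 0, 1]

```text
time: 21.75
ee_pos: [0.5504, 0.0308, 0.0969]
tcp_rot: [-180.0, -0.1, 167.9]
wrist_force: [0.1, 0.5, -1.2]
opening: 0.0493
grasp_force: 37.4
```

Run:
```python
from h import *
o=bot.get_obs();print(o['time'],o['tcp_rot'],o['ee_pos'],o['opening'])
out=[]
for n,k in(('top',4),('scene',3.5)):
  c=cam(n); x,y=proj(c,[[.56,.03,.05]])[0].astype(int)
  out.append(cv2.resize(c['color'][y-55:y+55,x-55:x+55],(400,400),interpolation=3))
cv2.imwrite('pics/carry.png',np.hstack(out)[...,::-1])
```

```text
21.75 [-1.79969026e+02 -8.09048188e-02  1.67935130e+02] [0.55042146 0.03083756 0.09689775] 0.04932940823529625
```

View pics/carry.png

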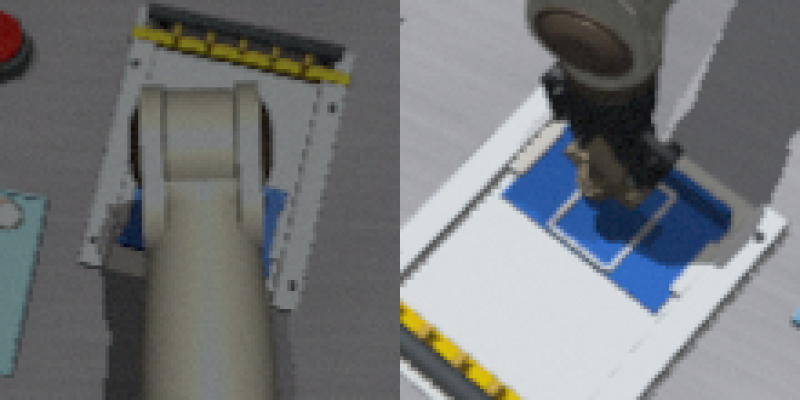

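The scene picture shows the oyster in the fingers above the pocket outline, at about (605,215) in the crop, with its lobes along the push direction. Lowering it.

send_rows:
  moves: [0, 0.04, -0.9, 0, 0, 0, 1, 0, 0, -0.9, 0, 0, 0, 1, 0, 0, -0.7, 0, 0, 0, 1, 0, 0, -0.4, 0, 0, 0, 1, 0, 0, 0, 0, 0, 0, 1, 0, 0, -0.15, 0, 0, 0, 1, 0, 0, -0.15, 0, 0, 0, 1, 0, 0, 0, 0, 0, 0, 1]

```text
time: 22.85
ee_pos: [0.5506, 0.033, 0.0179]
tcp_rot: [-180.0, -0.0, 168.0]
wrist_force: [-0.1, -0.0, -1.3]
opening: 0.0496
grasp_force: 37.5
```

send_rows:
  moves: [0, 0, -0.06, 0, 0, 0, 1, 0, 0, 0, 0, 0, 0, 1]

```text
time: 23.1
ee_pos: [0.5506, 0.033, 0.0165]
tcp_rot: [180.0, -0.0, 168.0]
wrist_force: [0.0, 0.1, -1.8]
opening: 0.0496
grasp_force: 37.5
```

send_rows:
  moves: [0, 0, 0, 0, 0, 0, 0.1, 0, 0, 0, 0, 0, 0, -0.2, 0, 0, 0, 0, 0, 0, -0.7, 0, 0, 0, 0, 0, 0, -0.7, 0, 0, 0.6, 0, 0, 0, -0.7, 0, 0, 1, 0, 0, 0, -0.7, 0, 0, 1, 0, 0, 0, -0.7, 0, 0, 1, 0, 0, 0, -0.7]

```text
time: 24.1
ee_pos: [0.5508, 0.033, 0.1086]
tcp_rot: [180.0, 0.1, 168.0]
wrist_force: [0.0, -0.3, 0.4]
opening: 0.0724
grasp_force: 0.0
```

send_rows:
  moves: [-0.934, 0.192, 0, 0, 0, 0, 1, -0.934, 0.192, 0, 0, 0, 0, 1, -0.934, 0.192, 0, 0, 0, 0, 1, -0.934, 0.192, 0, 0, 0, 0, 1, -0.934, 0.192, 0, 0, 0, 0, 1, 0, 0, 0, 0, 0, 0, 1]

```text
time: 24.85
ee_pos: [0.4334, 0.0572, 0.1079]
tcp_rot: [180.0, 0.1, 168.1]
wrist_force: [1.1, 0.1, -0.0]
opening: 0.0
grasp_force: 0.0
```

Run:
```python
from h import *
np.set_printoptions(precision=4,suppress=True)
o=bot.get_obs();print(o['time'],o['tcp_rot'],o['ee_pos'],o['opening'])
out=[]
for n in('top','scene'):
  c=cam(n); x,y=proj(c,[[.56,.03,.02]])[0].astype(int)
  out.append(cv2.resize(c['color'][y-45:y+45,x-45:x+45],(400,400),interpolation=3))
  for q,z in dict(oyster_c=.028,push=.032,pocket=.012).items():
    for r in bot.landmark_of(n,q)[:3]: print(n,q,round(r['p'],2),w(c,r['pixel'],z)[0])
cv2.imwrite('pics/set.png',np.hstack(out)[...,::-1])
```

```text
24.85 [179.9682   0.0957 168.0725] [0.4334 0.0572 0.1079] 1.7628982462992553e-05
top push 0.78 [0.1451 0.2721]
top push 0.62 [0.5    0.0399]
top pocket 0.88 [0.5385 0.028 ]
top pocket 0.62 [0.1679 0.3133]
scene oyster_c 0.91 [0.5613 0.0241]
scene oyster_c 0.6 [0.5529 0.2783]
scene push 0.77 [0.4932 0.0264]
scene push 0.58 [0.146  0.2814]
scene pocket 0.95 [0.2014 0.3384]
scene pocket 0.74 [0.5425 0.0418]
```

View pics/set.png

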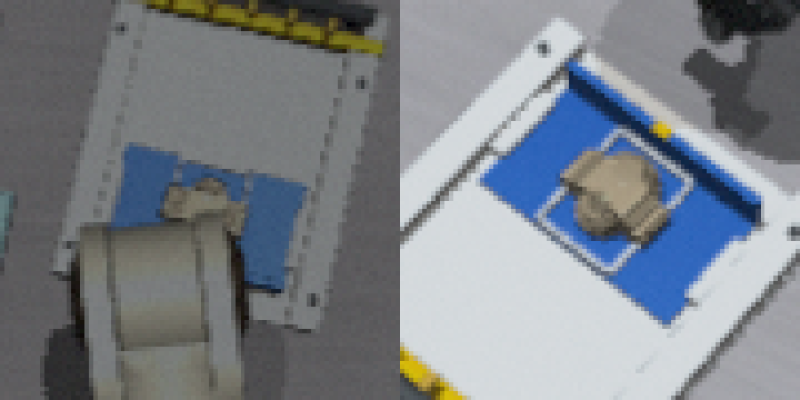

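The picture shows the oyster flat inside the pocket ribs, at about (620,195) in the scene crop, with the path to the stop clear. Getting behind the bar and pushing at its middle.

send_rows:
  moves: [0, 0, -0.86, 0, 0, 0, 1, 0, 0, -0.86, 0, 0, 0, 1, 0, 0, -0.86, 0, 0, 0, 1, 0, 0, -0.86, 0, 0, 0, 1, 0.587, -0.124, 0, 0, 0, 0, 1, 0.587, -0.124, 0, 0, 0, 0, 1, 0.489, -0.103, 0, 0, 0, 0, 1, 0, 0, 0, 0, 0, 0, 1]

```text
time: 26.25
ee_pos: [0.4767, 0.048, 0.0209]
tcp_rot: [180.0, 0.0, 168.0]
wrist_force: [-1.0, -0.6, -0.0]
opening: 0.0001
grasp_force: 0.0
```

send_rows:
  moves: [0.1957, -0.0412, 0, 0, 0, 0, 1, 0.1957, -0.0412, 0, 0, 0, 0, 1, 0.1957, -0.0412, 0, 0, 0, 0, 1, 0.1957, -0.0412, 0, 0, 0, 0, 1, 0.2935, -0.0619, 0, 0, 0, 0, 1, 0.2935, -0.0619, 0, 0, 0, 0, 1, 0.2935, -0.0619, 0, 0, 0, 0, 1, 0.2935, -0.0619, 0, 0, 0, 0, 1]

```text
time: 27.25
ee_pos: [0.5249, 0.0378, 0.0205]
tcp_rot: [-180.0, -0.0, 168.0]
wrist_force: [-1.3, 0.7, 2.2]
opening: 0.0001
grasp_force: 0.8
```

send_rows:
  moves: [0.2935, -0.0619, 0, 0, 0, 0, 1, 0.2935, -0.0619, 0, 0, 0, 0, 1, 0.2935, -0.0619, 0, 0, 0, 0, 1, 0.2935, -0.0619, 0, 0, 0, 0, 1, 0.2935, -0.0619, 0, 0, 0, 0, 1, 0.2935, -0.0619, 0, 0, 0, 0, 1, 0.2935, -0.0619, 0, 0, 0, 0, 1, 0.2935, -0.0619, 0, 0, 0, 0, 1]

```text
time: 28.25
ee_pos: [0.5836, 0.0254, 0.0205]
tcp_rot: [-180.0, -0.0, 168.0]
wrist_force: [-1.7, 0.6, 1.1]
opening: 0.0001
grasp_force: 0.8
```

send_rows:
  moves: [0.1957, -0.0412, 0, 0, 0, 0, 1, 0.1957, -0.0412, 0, 0, 0, 0, 1, 0.1957, -0.0412, 0, 0, 0, 0, 1, 0.1957, -0.0412, 0, 0, 0, 0, 1, 0.1957, -0.0412, 0, 0, 0, 0, 1]

```text
time: 28.88
ee_pos: [0.6078, 0.0203, 0.0205]
tcp_rot: [-180.0, -0.0, 168.0]
wrist_force: [-0.7, 1.3, 0.6]
opening: 0.0003
grasp_force: 0.7
```

Run:
```python
from h import *
np.set_printoptions(precision=4,suppress=True)
print(bot.get_obs()['wrist_force'])
out=[]
for n in('top','scene'):
  c=cam(n); x,y=proj(c,[[.64,.01,.02]])[0].astype(int)
  out.append(cv2.resize(c['color'][y-45:y+45,x-45:x+45],(400,400),interpolation=3))
cv2.imwrite('pics/near.png',np.hstack(out)[...,::-1])
```

```text
[-0.6999  1.2691  0.5946]
```

View pics/near.png

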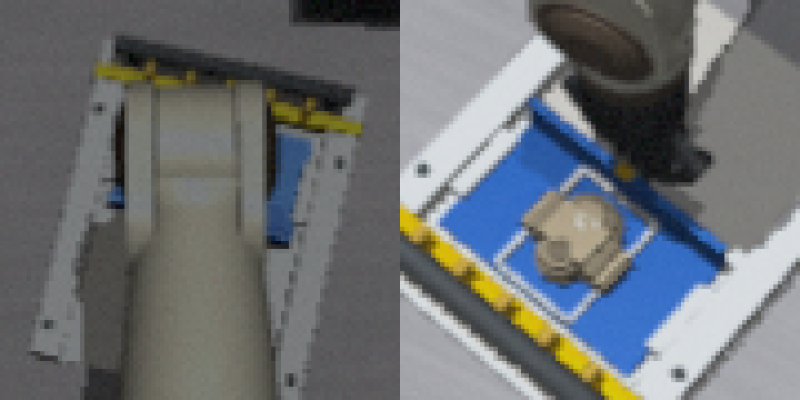

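The scene crop shows the shuttle square, with the oyster in the pocket at about (580,235) and the stop just ahead. Creeping until the force rises.

send_rows:
  moves: [0.1174, -0.0247, 0, 0, 0, 0, 1, 0.1174, -0.0247, 0, 0, 0, 0, 1, 0.1174, -0.0247, 0, 0, 0, 0, 1, 0.1174, -0.0247, 0, 0, 0, 0, 1, 0, 0, 0, 0, 0, 0, 1]

```text
time: 29.6
ee_pos: [0.6182, 0.0181, 0.0205]
tcp_rot: [-180.0, -0.1, 168.0]
wrist_force: [-7.8, 1.9, 4.9]
opening: -0.0001
grasp_force: 4.1
```

send_rows:
  moves: [0.0783, -0.0165, 0, 0, 0, 0, 1, 0.0783, -0.0165, 0, 0, 0, 0, 1, 0, 0, 0, 0, 0, 0, 1, 0, 0, 0, 0, 0, 0, 1]

```text
time: 30.1
ee_pos: [0.6182, 0.018, 0.0205]
tcp_rot: [-180.0, -0.6, 168.1]
wrist_force: [-30.4, 4.9, 17.5]
opening: -0.0001
grasp_force: 15.2
```

send_rows:
  moves: [-0.2, 0.0412, 0, 0, 0, 0, 1, -0.5, 0.1, 0, 0, 0, 0, 1, -1, 0.2, 0, 0, 0, 0, 1, -1, 0.2, 0, 0, 0, 0, 1, -1, 0.2, 1, 0, 0, 0, 1, -1, 0.5, 1, 0, 0, 0, 1, -1, 1, 1, 0, 0, 0, 1, -1, 1, 1, 0, 0, 0, 1]

```text
time: 31.1
ee_pos: [0.4548, 0.0986, 0.1215]
tcp_rot: [180.0, 0.1, 168.0]
wrist_force: [1.0, 1.2, -0.4]
opening: 0.0002
grasp_force: 0.0
```

send_rows:
  moves: [-0.5, 1, 1, 0, 0, 0, 1, -0.5, 1, 1, 0, 0, 0, 1, -0.5, 1, 1, 0, 0, 0, 1, 0, 1, 0, 0, 0, 0, 1, 0, 1, 0, 0, 0, 0, 1, 0, 1, 0, 0, 0, 0, 1, 0, 1, 0, 0, 0, 0, 1, 0, 0, 0, 0, 0, 0, 1]

```text
time: 32.1
ee_pos: [0.4179, 0.2741, 0.1953]
tcp_rot: [180.0, 0.0, 168.1]
wrist_force: [-0.5, -0.1, 0.2]
opening: -0.0
grasp_force: 0.0
```

Run:
```python
from h import *
np.set_printoptions(precision=4,suppress=True)
print(bot.get_obs()['ee_pos'])
out=[]
for n in('top','scene'):
  c=cam(n); x,y=proj(c,[[.60,-.05,.02]])[0].astype(int)
  X,Y=(x,y)
  out.append(cv2.resize(c['color'][max(y-75,0):y+75,X-75:X+75],(400,400),interpolation=3))
  for q,z in dict(oyster_c=.028,push=.032,pocket=.012,knife_c=.027).items():
    for r in bot.landmark_of(n,q)[:2]: print(n,q,round(r['p'],2),w(c,r['pixel'],z)[0])
  hsv=cv2.cvtColor(c['color'],cv2.COLOR_RGB2HSV)
  m=cv2.inRange(hsv,(105,120,40),(120,255,255)); x,y=proj(c,[[.67,.01,.012]])[0].astype(int)
  mm=np.zeros_like(m); mm[y-40:y+40,x-45:x+45]=m[y-40:y+40,x-45:x+45]
  ys,xs=np.nonzero(mm); print(cv2.minAreaRect(w(c,np.c_[xs,ys],.012).astype(np.float32)*1000))
  m=cv2.inRange(hsv,(22,120,60),(35,255,255)); k,l,s,ce=cv2.connectedComponentsWithStats(m)
  for i in range(1,k):
    if s[i,4]>2: print('yel',s[i],w(c,ce[i],.048)[0])
cv2.imwrite('pics/end.png',np.hstack(out)[...,::-1])
```

```text
[0.4179 0.2741 0.1953]
top oyster_c 0.5 [ 0.6968 -0.0137]
top push 0.88 [0.1444 0.2842]
top push 0.81 [0.6344 0.0082]
top pocket 0.74 [0.6762 0.0037]
top pocket 0.63 [0.1723 0.3257]
top knife_c 0.53 [ 0.4339 -0.3461]
((685.5966796875, 3.69354248046875), (180.6287841796875, 106.36126708984375), 78.2886962890625)
yel [235 123  59  16 244] [ 0.7425 -0.0105]
yel [257 154   3   3   5] [0.6343 0.0135]
scene oyster_c 0.57 [ 0.681  -0.0017]
scene push 0.96 [0.633  0.0117]
scene push 0.61 [0.1535 0.2854]
scene pocket 0.69 [0.2075 0.34  ]
scene pocket 0.62 [0.6857 0.0085]
scene knife_c 0.37 [0.6051 0.0105]
((673.1644897460938, 0.7981338500976562), (196.15174865722656, 114.50811004638672), 78.23872375488281)
yel [225 243   4   4  11] [0.6326 0.0155]
yel [172 247  67  55 383] [0.7517 0.0054]
```

View pics/end.png

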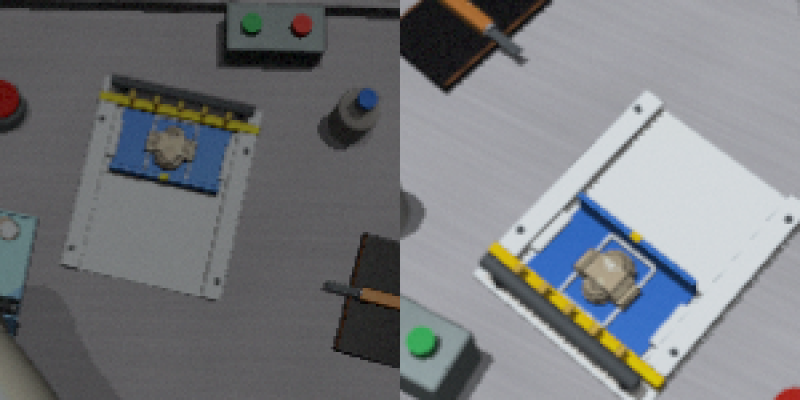

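The picture shows the shuttle against the stop and square (78.2° against the stop's 78.1°). The oyster is centred in the pocket, at (170,148) in the top crop and (607,277) in the scene crop. The knife lies on the board and the robot is clear of everything.

```bash
python3 -c "
from workcell import bot
print(bot.job_done())"
```

```text
the job is handed in; nothing more can be done
None
```

I handed the job in at about 32 s of robot time, and no verdict came back: in the last pictures the knife is on the black board, the oyster is in the shuttle's pocket, and the shuttle is home and square against the yellow stop.

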